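# Cover the steaming cups with their own lids

### The job

Cover the three steaming cups in the steel basket: put each knobbed ceramic lid on the cup of its own glaze (white on white, blue on blue, terracotta on terracotta), so that it sits flat on the rim, lowering it gently rather than dropping it. Leave the basket and the cups standing where they are, and do not disturb the blue saucer, the bamboo steamer lid or the chopstick cup.

Things in the scene. Friction and masses are not known exactly. Their poses are not given: they have to be found in the camera images.
- white_lid_mid (a point): Lid of the white cup: glazed round ceramic lid of the same colour lying knob up on the ledge, about 100 g, 38 mm high in all. From its underside: a 6 mm deep plug of 48 mm diameter (edge bevelled), then a disc of 76 mm diameter and 6 mm thick (top at 12 mm), then an upright cylindrical knob of 24 mm diameter and 26 mm height to grip. The point is on the axis half-way up, 19 mm above the underside (7 mm above the disc's top, 19 mm below the knob's top); z up.
- blue_lid_mid (a point): Lid of the blue cup: glazed round ceramic lid of the same colour lying knob up on the ledge, about 100 g, 38 mm high in all. From its underside: a 6 mm deep plug of 48 mm diameter (edge bevelled), then a disc of 76 mm diameter and 6 mm thick (top at 12 mm), then an upright cylindrical knob of 24 mm diameter and 26 mm height to grip. The point is on the axis half-way up, 19 mm above the underside (7 mm above the disc's top, 19 mm below the knob's top); z up.
- brown_lid_mid (a point): Lid of the terracotta cup: glazed round ceramic lid of the same colour lying knob up on the ledge, about 100 g, 38 mm high in all. From its underside: a 6 mm deep plug of 48 mm diameter (edge bevelled), then a disc of 76 mm diameter and 6 mm thick (top at 12 mm), then an upright cylindrical knob of 24 mm diameter and 26 mm height to grip. The point is on the axis half-way up, 19 mm above the underside (7 mm above the disc's top, 19 mm below the knob's top); z up.
- white_cup_rim (a point): Loose white glazed ceramic steaming cup, upright and open, standing in the steamer basket; 74 mm outside and 66 mm inside diameter at the rim, 60 mm high, about 220 g. The point is the centre of its mouth, level with the rim's top; z up. A seated lid has its plug inside the mouth and its disc flat on the rim: its own point is then 13 mm above this one.
- blue_cup_rim (a point): Loose blue glazed ceramic steaming cup, upright and open, standing in the steamer basket; 74 mm outside and 66 mm inside diameter at the rim, 60 mm high, about 220 g. The point is the centre of its mouth, level with the rim's top; z up. A seated lid has its plug inside the mouth and its disc flat on the rim: its own point is then 13 mm above this one.
- brown_cup_rim (a point): Loose terracotta (orange-brown) glazed ceramic steaming cup, upright and open, standing in the steamer basket; 74 mm outside and 66 mm inside diameter at the rim, 60 mm high, about 220 g. The point is the centre of its mouth, level with the rim's top; z up. A seated lid has its plug inside the mouth and its disc flat on the rim: its own point is then 13 mm above this one.
- basket: Loose round stainless steamer basket, perforated, 210 mm wide with two small lug handles at its +x and -x sides (244 mm over these), wall 35 mm high, inner floor 5 mm up, about 0.75 kg; the three cups stand in it, some 87 mm apart, their rims 30 mm above its wall. Origin: centre of its underside, z up.
- saucer: Bystander: blue glazed open saucer without knob, 76 mm wide, 14 mm high, lying among the lids. It is no lid. Origin: centre of its underside.
- bamboo_lid: Bystander: bamboo steamer lid, 182 mm wide, 44 mm high, with a bow handle up to 67 mm. Origin: centre of its underside.
- chopstick_cup: Bystander: white ceramic cup 80 mm wide and 100 mm high with six steel chopsticks standing in it, up to 208 mm high in all. Origin: centre of its underside.
Things that resemble listed ones, but are neither listed nor needed, are in the scene too. What is shaped like the part that bears blue_lid_mid but black, green or turquoise is not meant.

How it is judged:
By the outcome, as a careful person would: the job done as asked, in the order asked, and still so for the second after the job is handed in, with the robot touching nothing.
It also fails if it takes over 90 s, if anything falls off the work surface, if the arm or the gripper's body presses on something with over 40 N, if the wrist force passes 120 N, or if a joint passes its speed limit or range.

### The arm

A 6-joint arm with a two-finger parallel gripper is mounted at the origin on the work surface. World frame = base frame: x ahead of the robot, y to its left, z up, the work surface at z = 0. Lengths are in m, angles in degrees, forces in N, time in s.
With the tool pointing down it reaches from about 0.4 to 0.825 m from the base axis. Payload 7 kg.
Tool frame: the origin (TCP) lies midway between the tips of the shut fingers; the grasp point (between the pads) lies 19 mm behind it; z points along the fingers, y is the direction in which the jaws open and shut (so a half turn about z gives the same grasp; the last joint's range is limited). The gripper opens to 88 mm and grips with 3 to 60 N. Pads are 19 mm wide; open, the fingers measure 130 mm over their backs; the gripper's body (78 mm by 193 mm) begins 47 mm behind the grasp point.
Start: joints at [-59.353, 20.546, 0.682, 0, -70.136, -16.507], TCP at [0.165, -0.655, 0.227] pointing down, gripper open.
Joint ranges: [-176.03, 176.03], [-82.01, 121.73], [-58.28, 71.71], [-173.87, 95.51], [-174.79, -0.11], [-173.66, 173.66]. Speed limits (degrees/s): [136.94, 136.94, 172.46, 180, 180, 180].

### API

Orientations are given as a 3x3 rotation matrix whose columns are the frame's x, y, z axes.
In Python, from rig import robot gives the robot as it stands. Calls block until the motion is done:
- robot.goto(position, orientation): joint-space move of the TCP to a pose.
- robot.servo_line(position, ori=None, speed=0.15): straight line of the TCP; ori=None keeps the orientation; speed is the mean speed in m/s.
- robot.movej(angles): joint-space move.
- robot.move_gripper(opening): opening from 0.0 (shut) to 1.0 (fully open); the grip force is fixed at half the most; returns when the fingers have stopped.
- robot.dwell(seconds).
- robot.ik(position, orientation): joint angles nearest the present ones, or None.
- robot.grab_frame(name): name is "scene" or "top" or "wrist"; returns (picture, depth): 420x560x3 uint8, red, green, blue; 420x560 float32, m along the optical axis (not along the pixel's ray), 0 where there is no reading.
- robot.camera_info(name): a dict with "vfov" (degrees; the focal length in pixels is half the picture's height over the tangent of half this angle, whatever the lens; pixels are square), "cx", "cy" (the principal point, pixels), "view" (4x4, takes a point from world to camera coordinates); the wrist camera has in their place "T_tool_cam" (4x4, takes a point from camera to tool coordinates, whose origin is the TCP and whose axes are the flange's). Camera axes: x right, y down, z forward; pixel columns grow to the right and rows downward; lengths in m; the calibration is good to about 2 mm. The wrist camera is an equidistant fisheye: a pixel r from the principal point sees the ray r / f radians off the axis. A picture is of the moment at which its call begins: read the wrist's pose just before it. camera_info takes no time and is no camera call.
A pose or a line that the arm cannot do raises robot.Unreachable and nothing moves.
- robot.job_done(): hands the job in, once; it reports no verdict.
Readings, each from a call of its own:
- robot.read_t(): time.
- robot.read_qpos(): joint angles.
- robot.read_qvel(): joint speeds.
- robot.read_effort(): joint torques, N m.
- robot.read_position(): TCP position.
- robot.read_tcp_rot(): TCP orientation.
- robot.read_force(): force on the tool from outside, world axes, zero at the start.
- robot.read_ft_torque(): the same for the moment, N m.
- robot.read_grip_width(): opening from 0.0 (shut) to 1.0 (fully open).
Only numpy, scipy, OpenCV 4.12 (cv2) and the standard library are available. Lean on these libraries where they do the work, as an engineer would, in place of code of your own. Each camera call takes 0.05 s, during which the arm holds its last target.

## Working session

There is one attempt and no reset: what is moved stays moved. The work goes in short steps, each a Python script; the robot and the scene stay as the last script left them, time stands still between calls to the robot, and variables do not carry over. Pictures are saved under pics/ and viewed, and the job is handed in when it is done.

```bash
ls; mkdir -p pics
cat > h.py <<'E'
import numpy as np, cv2
from rig import robot
def save(n,im): cv2.imwrite(f'pics/{n}.png',cv2.cvtColor(im,cv2.COLOR_RGB2BGR))
E
python3 - <<'E'
from h import *
for n in ['scene','top']:
    im,d=robot.grab_frame(n); save(n+'0',im); np.savez(f'{n}0.npz',im=im,d=d)
    print(n,robot.camera_info(n),(d>0).mean())
p=robot.read_position();R=robot.read_tcp_rot()
im,d=robot.grab_frame('wrist'); save('wrist0',im);np.savez('wrist0.npz',im=im,d=d,p=p,R=R)
print(robot.camera_info('wrist'),p,R,robot.read_t())
E
```

```text
pics
scene {'vfov': 49.57887030511482, 'cx': 277.66441852726683, 'cy': 213.74924007051217, 'view': array([[ 3.09289712e-02,  9.99521387e-01, -6.28388377e-04,
         3.22926260e-02],
       [ 7.33005912e-01, -2.31093762e-02, -6.79829604e-01,
        -3.89236896e-01],
       [-6.79518750e-01,  2.05658179e-02, -7.33369835e-01,
         1.67908203e+00],
       [ 0.00000000e+00,  0.00000000e+00,  0.00000000e+00,
         1.00000000e+00]])} 0.9960119047619047
top {'vfov': 42.09601803900147, 'cx': 274.77453665008414, 'cy': 213.28359908994142, 'view': array([[-0.00842067, -0.99993691, -0.00743441, -0.04485517],
       [-0.9990297 ,  0.00873397, -0.04316676,  0.58761327],
       [ 0.04322897,  0.00706371, -0.99904022,  1.35829296],
       [ 0.        ,  0.        ,  0.        ,  1.        ]])} 0.9961309523809524
{'vfov': 65.70646984690485, 'cx': 287.2407554188853, 'cy': 212.32451244013433, 'T_tool_cam': array([[ 1.37672325e-04, -9.69113446e-01, -2.46615307e-01,
         6.56587218e-02],
       [ 9.99999988e-01,  1.52362534e-04, -4.04851467e-05,
         5.01970289e-04],
       [ 7.68096330e-05, -2.46615298e-01,  9.69113455e-01,
        -1.58024335e-01],
       [ 0.00000000e+00,  0.00000000e+00,  0.00000000e+00,
         1.00000000e+00]])} [ 0.16475741 -0.65415227  0.22571004] [[-9.69731217e-01 -2.44174362e-01 -4.98465875e-04]
 [-2.44174827e-01  9.69730241e-01  1.38359434e-03]
 [ 1.45539168e-04  1.46342744e-03 -9.99998919e-01]] 0.15
```

View pics/scene0.png

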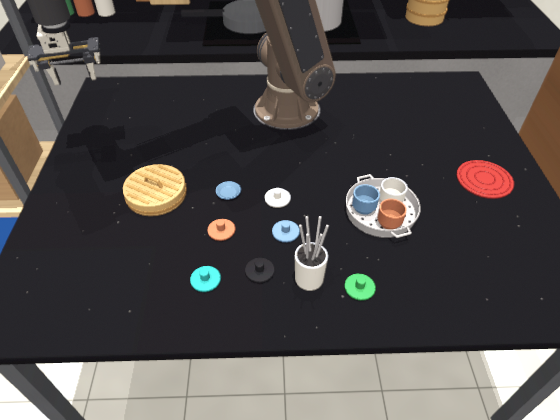

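View pics/top0.png

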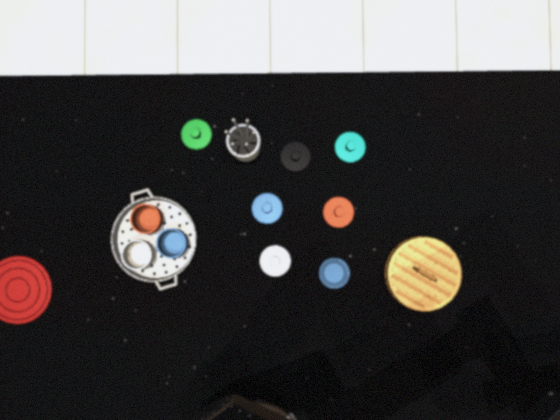

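View pics/wrist0.png

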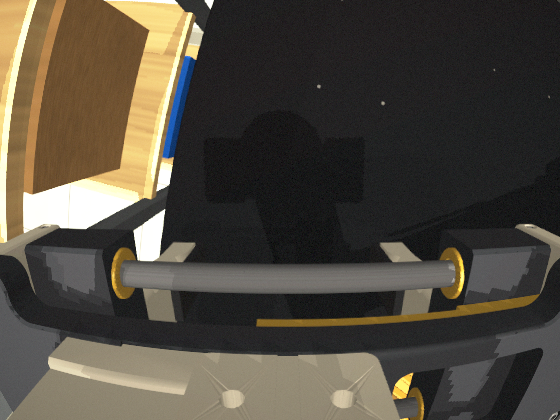

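The scene camera shows the white lid at (278,197), the blue lid at (286,231), the terracotta lid at (221,229) and the blue saucer, without a knob, at (228,190). The black (260,270), turquoise (205,278) and green (360,286) lids are decoys. The basket is at (383,207), with the blue cup at (366,199), the white cup at (394,190) and the terracotta cup at (392,214). The top view shows the same layout: lids at white (275,261), blue (267,208) and terracotta (339,212), saucer at (334,273). Next I'll confirm this in enlarged crops and measure.

```bash
cat >> h.py <<'E'
def K(name):
    c=robot.camera_info(name); f=210/np.tan(np.radians(c['vfov']/2)); return f,c['cx'],c['cy']
def ray(name,u,v,pose=None):
    c=robot.camera_info(name); f,cx,cy=K(name)
    if name=='wrist':
        p,R=pose; T=np.eye(4);T[:3,:3]=R;T[:3,3]=p; M=T@c['T_tool_cam']
        dx,dy=u-cx,v-cy; r=np.hypot(dx,dy)+1e-9; th=r/f
        d=np.array([np.sin(th)*dx/r,np.sin(th)*dy/r,np.cos(th)])
    else:
        M=np.linalg.inv(c['view']); d=np.array([(u-cx)/f,(v-cy)/f,1])
    d=M[:3,:3]@d; return M[:3,3],d/np.linalg.norm(d)
def tri(rays):
    A=np.zeros((3,3));b=np.zeros(3)
    for o,d in rays:
        P=np.eye(3)-np.outer(d,d);A+=P;b+=P@o
    x=np.linalg.solve(A,b); return x,[np.linalg.norm((np.eye(3)-np.outer(d,d))@(x-o)) for o,d in rays]
def plane(o,d,z): return o+d*(z-o[2])/d[2]
E
python3 - <<'E'
from h import *
s=np.load('scene0.npz')['im'];t=np.load('top0.npz')['im']
a=cv2.resize(s[170:300,180:430],None,fx=3.2,fy=3.2,interpolation=cv2.INTER_CUBIC)
save('cs',a[:600]); b=cv2.resize(t[110:300,100:370],None,fx=2.9,fy=2.9,interpolation=cv2.INTER_CUBIC); save('ct',b)
E
```

```text
(no output)
```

View pics/cs.png

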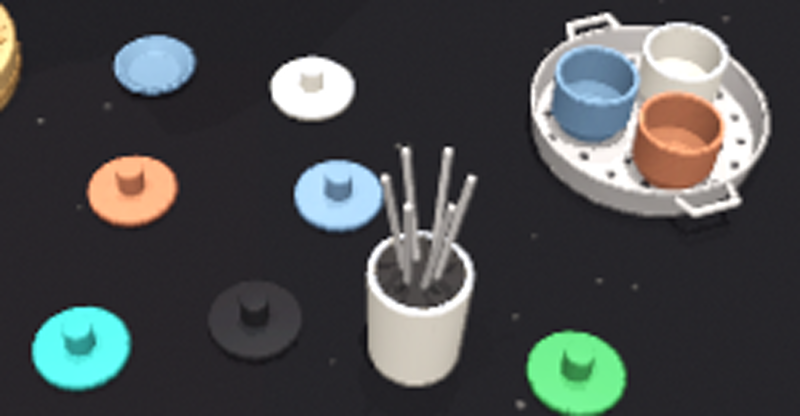

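View pics/ct.png

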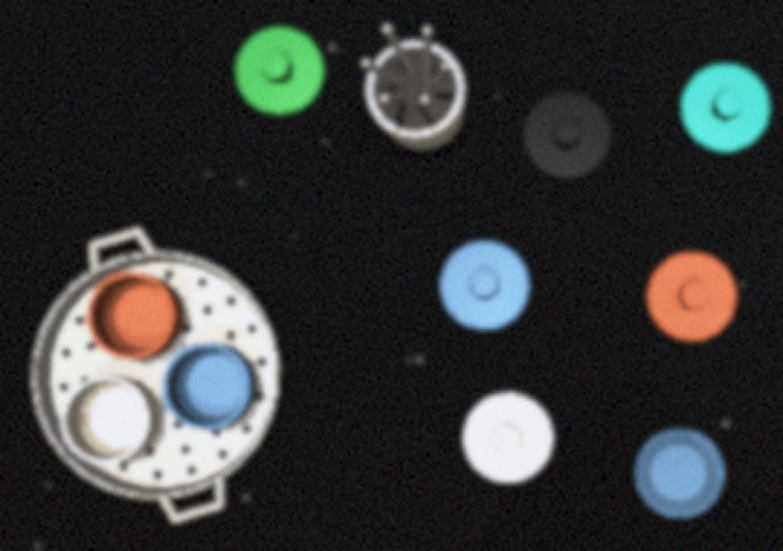

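The crops confirm it. The blue lid at top (267,208) and scene (286,231) has an upright knob, while the blue disc at top (334,273) is a saucer with a recessed centre. Now I'll triangulate the lids and cups.

```bash
cat > m.py <<'E'
from h import *
im={n:np.load(n+'0.npz')['im'] for n in('scene','top')}
dep={n:np.load(n+'0.npz')['d'] for n in('scene','top')}
def cloud(n):
    f,cx,cy=K(n);d=dep[n];v,u=np.mgrid[0:420,0:560];P=np.stack([(u-cx)/f*d,(v-cy)/f*d,d],-1)
    M=np.linalg.inv(robot.camera_info(n)['view']);return P@M[:3,:3].T+M[:3,3]
def blob(n,seed,w=26):
    I=im[n].astype(int); u,v=seed
    hsv=cv2.cvtColor(im[n],cv2.COLOR_RGB2HSV)
    m=(hsv[...,2]>60).astype(np.uint8)
    k=np.zeros_like(m);k[v-w:v+w,u-w:u+w]=1; m&=k
    nl,l,st,c=cv2.connectedComponentsWithStats(m); i=l[v,u]
    return (l==i)
S={'white':((278,200),(275,261)),'blue':((280,235),(267,208)),'brown':((214,232),(339,212)),'saucer':((228,190),(334,273)),'cyan':((198,280),(350,147))}
if __name__=='__main__':
    for k,(a,b) in S.items():
        rs=[]
        for n,sd in(('scene',a),('top',b)):
            m=blob(n,sd,22)
            c=max(cv2.findContours(m.astype(np.uint8),cv2.RETR_EXTERNAL,cv2.CHAIN_APPROX_NONE)[0],key=cv2.contourArea)
            e=cv2.fitEllipse(cv2.convexHull(c)); rs.append(ray(n,*e[0])); print(k,n,np.round(e[0],1),np.round(e[1],1),m.sum())
        x,r=tri(rs); print('   ',x.round(4),np.round(r,4),'reach',np.hypot(*x[:2]).round(3),'topray z=.009',plane(*rs[1],.009).round(4),'sc',plane(*rs[0],.009).round(4))
        for n,sd in(('scene',a),('top',b)):
            P=cloud(n)[blob(n,sd,22)];print('   dep z',n,np.percentile(P[:,2],[5,50,99]).round(4))
E
python3 m.py
```

```text
white scene [277.2 197.3] [20.5 26.9] 445
white top [274.7 260.4] [33.1 33.4] 880
    [ 0.4689 -0.0484  0.0068] [0.0002 0.0002] reach 0.471 topray z=.009 [ 0.4689 -0.0486  0.009 ] sc [ 0.471  -0.0483  0.009 ]
   dep z scene [-0.0006  0.0122  0.0399]
   dep z top [-0.0017  0.0118  0.0431]
blue scene [287.8 231. ] [23.3 33.9] 550
blue top [266.8 207.9] [32.5 32.8] 852
    [ 0.6014 -0.0262  0.0059] [0.0035 0.0035] reach 0.602 topray z=.009 [ 0.6011 -0.0298  0.009 ] sc [ 0.6041 -0.0228  0.009 ]
   dep z scene [-0.0003  0.0122  0.2054]
   dep z top [-0.001   0.0119  0.0413]
brown scene [220.9 229.2] [22.4 28.8] 518
brown top [338.2 211.7] [32.7 32.9] 858
    [ 0.59   -0.2093  0.0072] [0.0004 0.0004] reach 0.626 topray z=.009 [ 0.5899 -0.2094  0.009 ] sc [ 0.5916 -0.2086  0.009 ]
   dep z scene [-0.0004  0.0122  0.0401]
   dep z top [-0.0015  0.0118  0.0415]
saucer scene [227.9 189.7] [18.6 26.3] 393
saucer top [334.  272.7] [32.  32.3] 827
    [ 0.4372 -0.1962  0.0122] [0.0004 0.0004] reach 0.479 topray z=.009 [ 0.437  -0.1968  0.009 ] sc [ 0.434  -0.1962  0.009 ]
   dep z scene [-0.0005  0.0056  0.0172]
   dep z top [-0.0016  0.006   0.0188]
cyan scene [205.  278.3] [26.2 31.6] 650
cyan top [349.7 146.5] [32.2 32.6] 836
    [ 0.7548 -0.2406  0.0081] [0.0004 0.0004] reach 0.792 topray z=.009 [ 0.7547 -0.2409  0.009 ] sc [ 0.7555 -0.2401  0.009 ]
   dep z scene [0.0013 0.0124 0.0407]
   dep z top [-0.0009  0.0122  0.0421]
```

Run:
```python
from m import *
from scipy.optimize import least_squares
def circ(P):
    r=least_squares(lambda q:np.hypot(P[:,0]-q[0],P[:,1]-q[1])-q[2],[*P[:,:2].mean(0),.035],loss='soft_l1',f_scale=.002); return r.x
for n,sd in (('top',{'white':(139,254),'blue':(173,243),'brown':(147,219)}),('scene',{'white':(394,190),'blue':(366,199),'brown':(392,214)})):
    C=cloud(n)
    v,u=np.mgrid[0:420,0:560]
    for k,(a,b) in sd.items():
        m=(np.hypot(u-a,v-b)<19)&(C[...,2]>.055)&(C[...,2]<.08)
        P=C[m]; print(n,k,m.sum(),circ(P).round(4),np.percentile(P[:,2],[20,50,80]).round(4))
C=cloud('scene')
m=(C[...,2]>.15)&(C[...,2]<.25)&(C[...,0]>.6)&(C[...,0]<.9)&(abs(C[...,1])<.1)
print('sticks',C[m].min(0),C[m].max(0))
C=cloud('top'); v,u=np.mgrid[0:420,0:560]
m=(np.hypot(u-243,v-141)<22)&(C[...,2]>.09)
print('cs',C[m].min(0),C[m].max(0),np.median(C[m],0))
m=(np.hypot(u-154,v-239)<48)&(C[...,2]>.01)&(C[...,2]<.1)
print('basket',C[m].min(0),C[m].max(0))
for y in (0,.1,.15,.2,.25,.3):
  print(robot.ik([.48,y,.25],np.diag([1.,-1,-1])))
```

```text
top white 208 [0.4886 0.2855 0.0348] [0.0606 0.0637 0.0667]
top blue 186 [0.5154 0.2022 0.0348] [0.061  0.0642 0.0671]
top brown 193 [0.5749 0.2649 0.0347] [0.0614 0.0645 0.0666]
scene white 299 [0.4998 0.2795 0.0432] [0.0582 0.0622 0.0647]
scene blue 225 [0.5181 0.2027 0.0356] [0.0581 0.0623 0.0652]
scene brown 213 [0.5767 0.2644 0.0348] [0.0578 0.0618 0.0647]
sticks [ 0.7276209  -0.0079888   0.15013957] [0.78753244 0.05506283 0.20949939]
cs [ 0.52794779 -0.05957912  0.09038133] [0.79580578 0.06412434 1.38202119] [0.75499828 0.0243231  0.10187347]
basket [0.40907597 0.14668869 0.0100015 ] [0.64233016 0.3604966  0.07391104]
[ 23.55213322   0.91575225 -20.89969348   0.         -68.18455427
  66.44786678]
[ 34.7964965    1.97403358 -19.80411794   0.         -68.22184848
  55.2035035 ]
[ 39.77409967   3.25166384 -18.44512277   0.         -68.30321339
  50.22590033]
[ 44.26433914   4.96520531 -16.56023319   0.         -68.4745615
  45.73566086]
[ 48.26843907   7.05691498 -14.16330051   0.         -68.77978451
  41.73156093]
[ 51.81196429   9.47079174 -11.2672657    0.         -69.26194256
  38.18803571]
```

Cup spacings come to 86 to 89 mm against the stated 87, with rim height about 0.065, so these are consistent. I'll refine with the wrist camera from two places each, starting over the lids.

```bash
cat > w.py <<'E'
from h import *
RA=np.diag([-1.,1,-1]); 
def shot(n,pos,R=RA):
    robot.goto(pos,R); robot.dwell(.2)
    p=np.array(robot.read_position());r=np.array(robot.read_tcp_rot())
    im,d=robot.grab_frame('wrist');save(n,im);np.savez(n+'.npz',im=im,d=d,p=p,R=r);print(n,p,robot.read_t())
E
python3 - <<'E'
from w import *
for q in ([.55,-.08,.28],[.47,-.05,.1],[.6,-.03,.02],[.59,-.21,.02],[.49,.285,.1],[.515,.2,.1],[.575,.265,.1]):
  for R in (RA,np.diag([1.,-1,-1])): 
    j=robot.ik(q,R); print(q, None if j is None else np.round(j,0))
shot('wl1',[.50,-.08,.30]); 
shot('wc1',[.45,.24,.30]); shot('wc2',[.53,.24,.30])
E
```

```text
[0.55, -0.08, 0.28] [  12.    8.  -10.    0.  -73. -102.]
[0.55, -0.08, 0.28] [ 12.   8. -10.   0. -73.  78.]
[0.47, -0.05, 0.1] [  18.    9.  -34.    0.  -47. -108.]
[0.47, -0.05, 0.1] [ 18.   9. -34.   0. -47.  72.]
[0.6, -0.03, 0.02] [  16.   25.  -22.    0.  -42. -106.]
[0.6, -0.03, 0.02] [ 16.  25. -22.   0. -42.  74.]
[0.59, -0.21, 0.02] [ -2.  27. -19.   0. -44. -88.]
[0.59, -0.21, 0.02] [ -2.  27. -19.   0. -44.  92.]
[0.49, 0.285, 0.1] [  50.   17.  -23.    0.  -50. -140.]
[0.49, 0.285, 0.1] [ 50.  17. -23.   0. -50.  40.]
[0.515, 0.2, 0.1] [  42.   16.  -24.    0.  -50. -132.]
[0.515, 0.2, 0.1] [ 42.  16. -24.   0. -50.  48.]
[0.575, 0.265, 0.1] [  42.   23.  -14.    0.  -53. -132.]
[0.575, 0.265, 0.1] [ 42.  23. -14.   0. -53.  48.]
wl1 [ 0.49998869 -0.08044201  0.29986727] 2.7833
wc1 [0.45042922 0.23907739 0.30006547] 4.2667
wc2 [0.52947493 0.23989298 0.30047563] 4.9333
```

View pics/wl1.png

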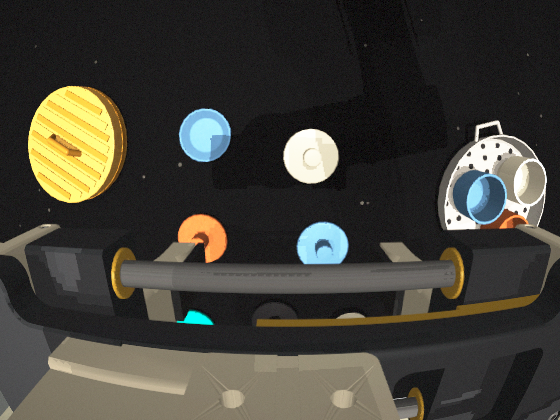

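View pics/wc1.png

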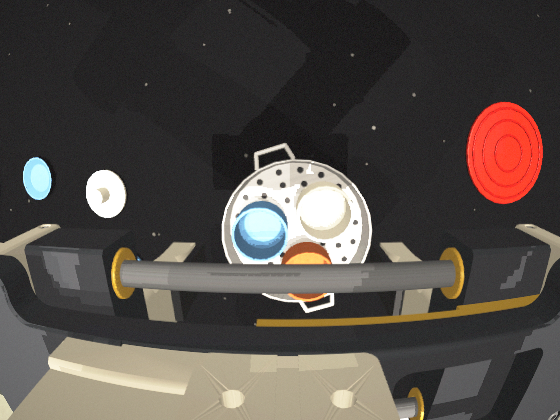

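View pics/wc2.png

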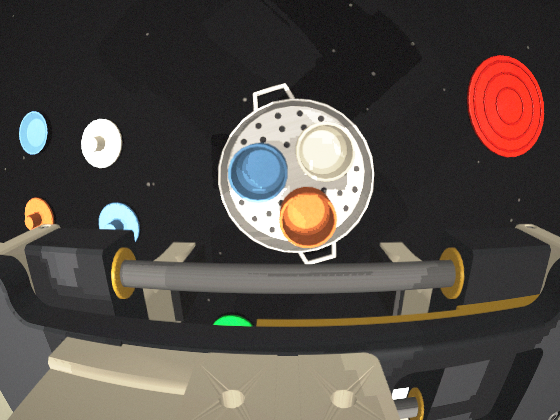

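The wrist frames show the white lid knob at (311,157), blue lid knob at (322,246) and saucer at (205,135) in wl1. In wc2 the cups are blue (258,171), white (325,152) and terracotta (308,218). I'll measure the cup rims here across views and check by projecting.

```bash
cat >> w.py <<'E'
def wcloud(n):
    z=np.load(n+'.npz');d=z['d'];c=robot.camera_info('wrist');f,cx,cy=K('wrist')
    v,u=np.mgrid[0:420,0:560];dx,dy=u-cx,v-cy;r=np.hypot(dx,dy)+1e-9;t=np.tan(r/f)
    P=np.stack([d*t*dx/r,d*t*dy/r,d],-1);T=np.eye(4);T[:3,:3]=z['R'];T[:3,3]=z['p'];M=T@c['T_tool_cam']
    return P@M[:3,:3].T+M[:3,3]
def wproj(n,X):
    z=np.load(n+'.npz');c=robot.camera_info('wrist');f,cx,cy=K('wrist')
    T=np.eye(4);T[:3,:3]=z['R'];T[:3,3]=z['p'];M=np.linalg.inv(T@c['T_tool_cam'])
    p=np.atleast_2d(X)@M[:3,:3].T+M[:3,3];r=np.hypot(p[:,0],p[:,1]);th=np.arctan2(r,p[:,2])
    return np.stack([cx+f*th*p[:,0]/r,cy+f*th*p[:,1]/r],-1)
def circ(P):
    from scipy.optimize import least_squares
    return least_squares(lambda q:np.hypot(P[:,0]-q[0],P[:,1]-q[1])-q[2],[*P[:,:2].mean(0),.035],loss='soft_l1',f_scale=.002).x
E
python3 - <<'E'
from w import *
G={'white':(.489,.285),'blue':(.516,.2023),'brown':(.575,.2645)}
for n in('wc1','wc2'):
    C=wcloud(n)
    for k,g in G.items():
        m=(np.hypot(C[...,0]-g[0],C[...,1]-g[1])<.042)&(C[...,2]>.06)&(C[...,2]<.075)
        print(n,k,m.sum(),circ(C[m]).round(4),np.median(C[m][:,2]).round(4))
L={'white':(.469,-.0486),'blue':(.6011,-.0298),'brown':(.59,-.2094)}
C=wcloud('wl1')
for k,g in L.items():
    dd=np.hypot(C[...,0]-g[0],C[...,1]-g[1])
    m=(dd<.03)&(C[...,2]>.033)&(C[...,2]<.045); m2=(dd<.05)&(C[...,2]>.008)&(C[...,2]<.016)
    print(k,'knob',m.sum(),C[m].mean(0).round(4),'disc',circ(C[m2]).round(4),np.median(C[m2][:,2]).round(4))
# two-view check: project rim circles
a=np.linspace(0,2*np.pi,200)
for n in('wc1','wc2','wl1'):
    im=np.load(n+'.npz')['im'].copy()
    for k,g in G.items():
        for rr in(.037,.033):
            for u,v in wproj(n,np.stack([g[0]+rr*np.cos(a),g[1]+rr*np.sin(a),0*a+.065],-1)): cv2.circle(im,(int(round(u)),int(round(v))),0,(255,0,255),-1)
    for k,g in L.items():
        for rr,h in((.038,.012),(.012,.038)):
            for u,v in wproj(n,np.stack([g[0]+rr*np.cos(a),g[1]+rr*np.sin(a),0*a+h],-1)): cv2.circle(im,(int(round(u)),int(round(v))),0,(255,0,255),-1)
    save('o_'+n,cv2.resize(im[80:280,180:400] if n!='wl1' else im[100:280,170:400],None,fx=3,fy=3)[:600])
E
```

```text
wc1 white 592 [0.4875 0.2871 0.0345] 0.0646
wc1 blue 604 [0.5145 0.204  0.0347] 0.0645
wc1 brown 321 [0.5736 0.2665 0.0346] 0.0642
wc2 white 623 [0.4878 0.287  0.0345] 0.0646
wc2 blue 609 [0.5147 0.2039 0.0348] 0.0646
wc2 brown 598 [0.5742 0.2668 0.0345] 0.0645
white knob 263 [ 0.4677 -0.0473  0.0377] disc [ 0.4683 -0.0471  0.028 ] 0.0118
blue knob 219 [ 0.5994 -0.0283  0.0375] disc [ 0.5987 -0.0281  0.0274] 0.0117
brown knob 78 [ 0.5817 -0.2065  0.0366] disc [ 0.5888 -0.2078  0.0281] 0.0117
```

View pics/o_wc2.png

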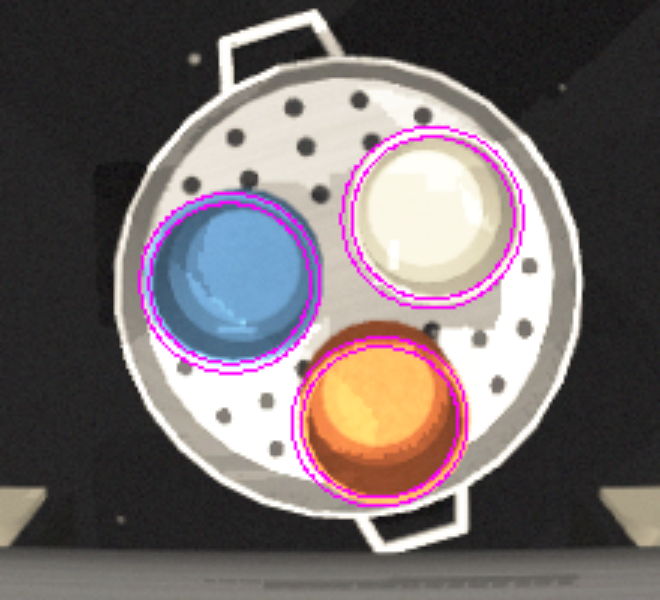

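View pics/o_wl1.png

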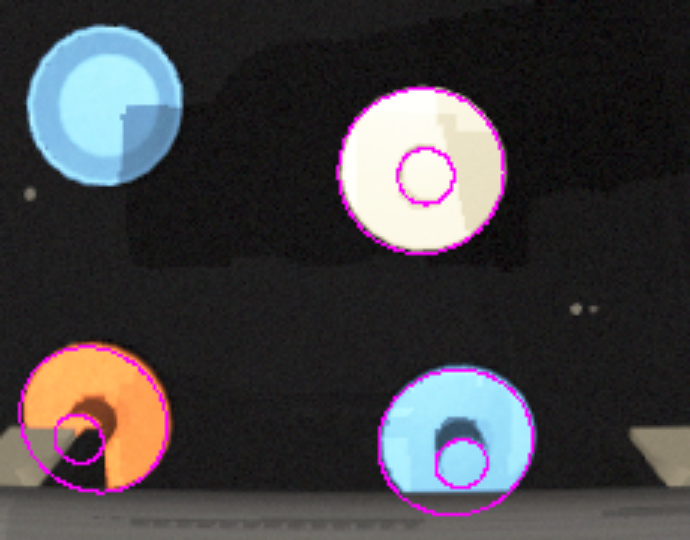

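The wrist depth agrees: rims at z 0.0645, discs at 0.0118, knob tops at 0.0377, so the lids lie at z=0. Wrist and top views differ by a constant (−1.3, +1.5) mm shift, within calibration, so I'll use the mean. White lid first.

```bash
cat > pp.py <<'E'
from w import *
L={'white':(.4684,-.0479),'blue':(.6002,-.0291),'brown':(.5895,-.2086)}
G={'white':(.4881,.2862),'blue':(.5151,.2031),'brown':(.5745,.2657)}
def pick(k):
    x,y=L[k]; robot.goto([x,y,.16],RA); robot.move_gripper(.6)
    robot.servo_line([x,y,.05],RA,speed=.12); robot.servo_line([x,y,.0155],RA,speed=.04)
    robot.dwell(.1); print('at',robot.read_position(),robot.read_force())
    robot.move_gripper(0.); print('grip',robot.read_grip_width()*88)
    robot.servo_line([x,y,.04],RA,speed=.04); robot.servo_line([x,y,.17],RA,speed=.15)
    print('lifted',robot.read_grip_width()*88,robot.read_force(),robot.read_t())
def place(k):
    x,y=G[k]; robot.goto([x,y,.17],RA); robot.servo_line([x,y,.10],RA,speed=.12)
    robot.servo_line([x,y,.078],RA,speed=.03); robot.dwell(.15)
    f0=robot.read_force()[2]; z=.078
    while z>.0715:
        z-=.0007; robot.servo_line([x,y,z],RA,speed=.012); f=robot.read_force()[2]
        if f-f0>2: break
    print('seat cmd z',z,'act',robot.read_position(),'f0',f0,'f',f,'grip',robot.read_grip_width()*88)
def release(k):
    x,y=G[k]; p=robot.read_position(); robot.move_gripper(.48); robot.servo_line([p[0],p[1],.13],RA,speed=.08); robot.servo_line([x,y,.18],RA,speed=.15)
    print(robot.read_force(),robot.read_t())
E
python3 -c "
from pp import *
pick('white')
shot('g1',[.48,.0,.2])"
```

```text
at [ 0.46859755 -0.04784432  0.01576097] [-0.38506285 -0.71603357  0.07186899]
grip 23.136018579723064
lifted 23.295648374014494 [-1.29214998 -0.2285701  -0.63297709] 11.5083
g1 [ 0.47916375 -0.00062698  0.1989251 ] 12.1
```

```bash
python3 -c "
from pp import *
place('white')
im,d=robot.grab_frame('scene');save('s1',cv2.resize(im[150:260,320:460],None,fx=5,fy=5));print(robot.read_t())"
```

```text
seat cmd z 0.07379999999999996 act [0.4882865  0.28630821 0.07454339] f0 -1.1683109318012197 f 5.83127951517392 grip 23.100867389802332
16.525
```

View pics/s1.png

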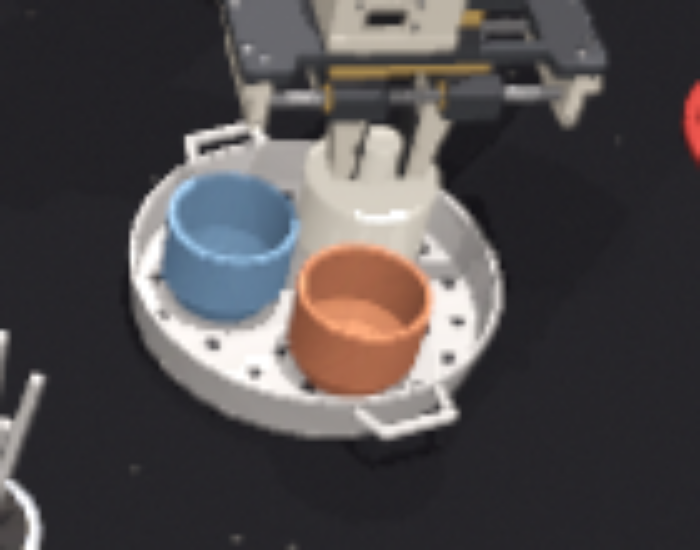

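View pics/g1.png

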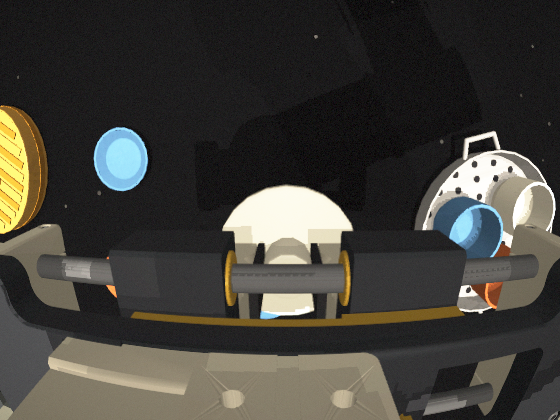

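In s1 the white lid is down on the white cup at (370,190), centred, with contact at TCP z 0.0745 against 0.074 expected. Releasing, then the blue lid.

```bash
python3 -c "
from pp import *
release('white')
shot('v1',[.53,.22,.28])
pick('blue')"
```

```text
[0.74012543 0.33753726 0.26570801] 18.4417
v1 [0.52928536 0.22014231 0.27847838] 19.2667
at [ 0.6004214  -0.02905852  0.01579112] [ 0.39148043 -0.3282768   0.02906819]
grip 23.65847095183669
lifted 23.330763799254015 [-0.16360662  0.51384045 -1.71236479] 25.3833
```

View pics/v1.png

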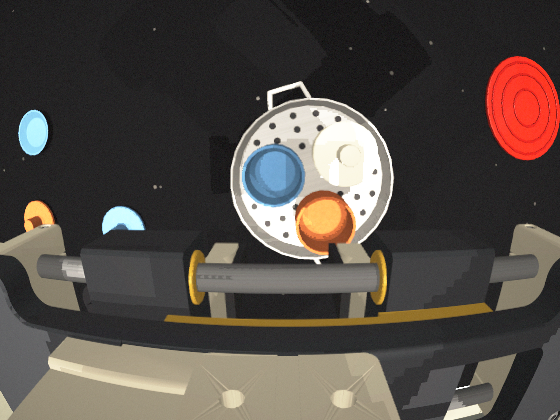

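v1 shows the white lid seated at (345,153), with the basket and the other cups in place. Before placing blue, I'll check in v1 that its cup hasn't shifted.

```bash
python3 -c "
from pp import *
C=wcloud('v1')
for k,g in G.items():
    D=np.hypot(C[...,0]-g[0],C[...,1]-g[1])<.044
    m=D&(C[...,2]>.06)&(C[...,2]<.075); m2=D&(C[...,2]>.09)
    print(k,circ(C[m]).round(4),np.median(C[m][:,2]).round(4),m2.sum(),C[m2].mean(0).round(4) if m2.sum() else '')
place('blue')
im,d=robot.grab_frame('scene');save('s2',cv2.resize(im[150:260,320:460],None,fx=5,fy=5))"
```

```text
white [0.4879 0.2872 0.0282] 0.0708 24223 [0.5031 0.2712 0.3674]
blue [0.5146 0.2039 0.0347] 0.0645 41219 [0.504  0.2042 0.3732]
brown [0.5741 0.2663 0.0345] 0.0644 4756 [0.5457 0.2773 0.3659]
seat cmd z 0.07379999999999996 act [0.51528664 0.2031881  0.07451137] f0 -1.664508008540943 f 5.938480186666552 grip 23.397401063025285
```

View pics/s2.png

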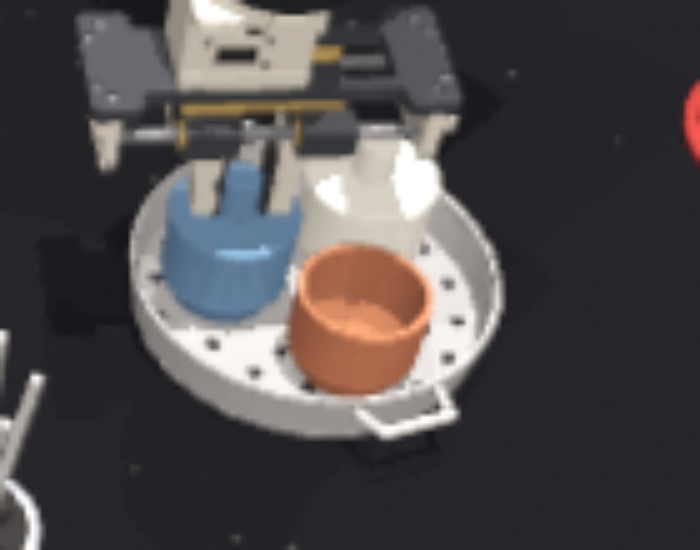

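The white disc measures z 0.0708 (0.071 expected), concentric with its cup. In s2 the blue lid is seated at (235,215). Next, terracotta.

```bash
python3 -c "
from pp import *
release('blue')
pick('brown')
place('brown')
im,d=robot.grab_frame('scene');save('s3',cv2.resize(im[150:260,320:460],None,fx=5,fy=5));print(robot.read_t())"
```

```text
[-0.37094847 -0.75141437 -0.55223659] 31.5917
at [ 0.589708   -0.20863388  0.01581967] [-0.07417093  0.46960301 -0.26034994]
grip 23.351146137175196
lifted 23.236132318586257 [-0.88317413 -1.33292369 -1.02956008] 38.1583
seat cmd z 0.07379999999999996 act [0.57468597 0.26575172 0.074536  ] f0 -0.5949383273976618 f 4.950297192283991 grip 23.049691574429367
43.2083
```

View pics/s3.png

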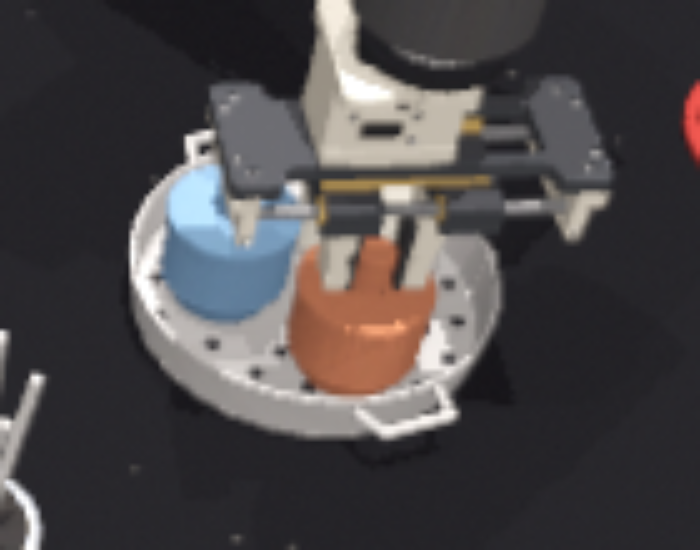

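In s3 the terracotta lid rests on its cup at (365,290), with contact again at z 0.0745. I'll release, back off and check everything.

```bash
python3 -c "
from pp import *
release('brown')
shot('v3',[.53,.22,.28])
C=wcloud('v3')
for k,g in G.items():
    D=np.hypot(C[...,0]-g[0],C[...,1]-g[1])<.044
    m=D&(C[...,2]>.065)&(C[...,2]<.078); m2=D&(C[...,2]>.09)&(C[...,2]<.105)
    P=C[m];A=np.c_[P[:,:2]-g,np.ones(len(P))];c=np.linalg.lstsq(A,P[:,2],rcond=None)[0]
    print(k,circ(P)[:2].round(4),'tilt deg',np.degrees(c[:2]).round(2),'z',c[2].round(4),'knob',C[m2].mean(0).round(4))
robot.goto([.45,-.15,.3],RA)
a,_=robot.grab_frame('scene');b,_=robot.grab_frame('top')
save('s4',a);save('t4',b)
save('s4c',cv2.resize(a[150:260,320:460],None,fx=5,fy=5))
for n,i in(('scene',a),('top',b)):
    o=np.load(n+'0.npz')['im'];save('diff_'+n,cv2.absdiff(i,o))
print(robot.read_t())"
```

```text
[0.26740794 0.25616017 0.32038321] 45.125
v3 [0.52969356 0.21993384 0.27819482] 45.9167
white [0.488  0.2873] tilt deg [-0.04  0.05] z 0.0708 knob [0.4875 0.286  0.0966]
blue [0.5155 0.2038] tilt deg [0.1  0.01] z 0.0708 knob [0.5149 0.2042 0.0966]
brown [0.5741 0.2663] tilt deg [0.17 0.09] z 0.0708 knob [0.5728 0.2661 0.0963]
47.4333
```

View pics/s4.png

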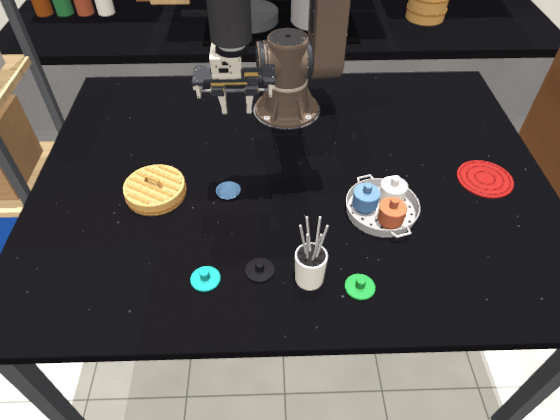

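View pics/s4c.png

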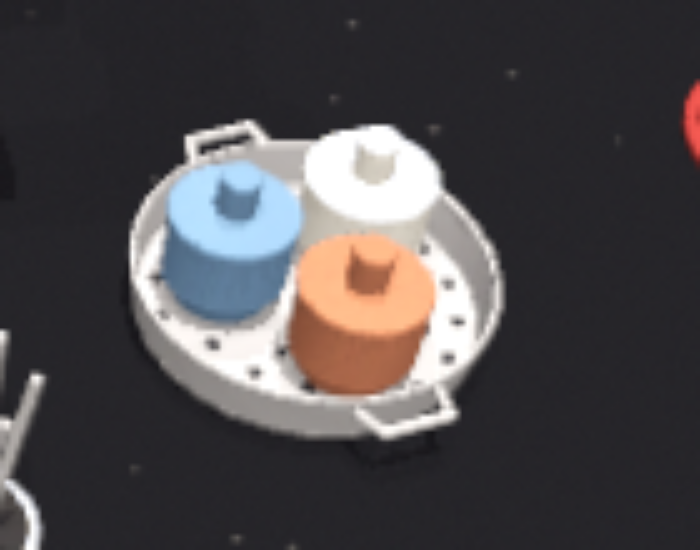

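View pics/diff_scene.png

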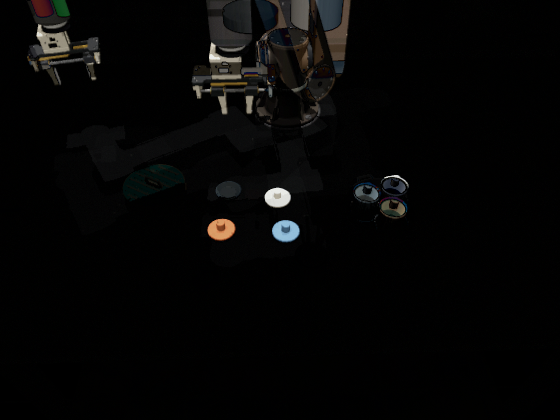

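All three lids are seated flat. Basket, saucer, bamboo lid and chopstick cup show no edge shifts in the difference picture, only lighting changes. Handing in.

```bash
python3 -c "
from rig import robot
print(robot.job_done())"
```

```text
the job is handed in; nothing more can be done
None
```

I put the white, blue and terracotta lids, in that order, on the cups of the same glaze, and handed the job in at about 47 s of the 90 s allowed. I lowered each lid in 0.7 mm steps until it touched the rim, pressing with about 5 to 8 N.

- **Fit:** all three discs measure z 0.0708 m against 0.071 expected, tilted less than 0.2° and centred on their cups within about 1 mm.
- **Surroundings:** comparing the scene camera's pictures from before and after shows no shift of the basket, saucer, bamboo lid, chopstick cup or decoy lids.
- **Disagreement:** the wrist and top cameras differed by a constant 1.3 to 1.5 mm, which is within the stated calibration, so I used the average of the two.
- **Weak measurement:** a chopstick spoiled the scene camera's outline of the blue lid, leaving a 3.5 mm mismatch. I placed that lid from the top and wrist views only, and the grasp was clean.

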